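Set the gear mesh of a marking turntable

TASK

The gearmotor of this marking turntable has slid back and its gear is sloppy. Take the turntable by one of its tall clamp nuts and rock it until the teeth take up, first anticlockwise and then clockwise (seen from above), to feel how much free play there is; then shift the motor slide by its upright handle towards the gear until about 5 mm of total free play is left at the nut, and rock the turntable again, anticlockwise and then clockwise, to check. Rock it only with light hand force, leave the slide where it is right, let go, and leave the tools and the spare blank alone.

Things in the scene. Friction and masses are not known exactly. Their poses are not given: they have to be found in the camera images.
- base: Grey cast base plate of the turntable, fixed to the bench, 275 x 290 x 16 mm. Origin: on the bench, on the turntable's vertical axis. Its x axis runs from the motor through the turntable axis (the motor is on the -x side, towards the robot), z is up. The plate reaches from x = -183 to +93 mm and to y = +-145 mm.
- turntable (a joint): Angle of the turntable on the base (rad), positive anticlockwise from above; 0 when a tooth gap of the gear is centred on the pinion, with the free play about equal either side. It turns nearly freely (under 1 N at a nut) until a gear tooth meets the pinion, then resists firmly. The free play at a nut is 9 to 14 mm in all to begin with.
- nut_left (a point): Middle of the tall round clamp nut at the +y end of the bar, 110 mm from the turntable axis: steel, 18 mm across, from z = 77 to 112 mm above the bench (a thin stud end 10 mm across stands up to 118 mm). This point is at z = 97 mm. Anticlockwise rocking moves it to the base's -x.
- nut_right (a point): The same on the -y end of the bar, 110 mm from the axis. Anticlockwise rocking moves it to the base's +x.
- motor_slide (a joint): Position of the motor slide (m), 0 at its outer stop, growing towards the gear (the base's +x) up to 0.010. It begins at 0.0015 to 0.003, stays where it is left and takes about 12 N to move. Each millimetre moved in takes about 1.4 mm off the total free play at a nut. Rocking a nut with more than about 15 N can push the slide back out.
- slide_handle (a point): Grip point of the upright black handle on the motor slide, at z = 92 mm; the handle is 16 mm thick along the base's x, 24 mm wide along its y, its black part from z = 54 to 112 mm. It stands 68 mm to the +y side of the motor and moves with the slide along the base's x.
- gearmotor: The gearmotor that stands on the slide, 58 mm wide, top at z = 133 mm, with a brass 8-tooth pinion under it. Self-locking: the pinion does not turn. Origin: on the pinion's axis, at bench height. It is bolted in slots, up to 1 mm either way, so the slide position alone does not tell the free play.
- gear: The coarse 20-tooth steel gear under the turntable's bar, 143 mm across the tips, z = 32 to 50 mm. Origin: on the turntable axis, at bench height. It carries a bar 270 mm long (along y at angle 0), 80 mm wide, top at z = 62 mm, with an embossed aluminium blank under two strap clamps (tops at z = 74 mm).
- mallet: Bystander: wooden-handled mallet with clear yellow faces, 230 mm long, lying on the bench. Origin on its underside near the head.
- ball_hammer: Bystander: ball-peen hammer, 240 mm long, lying on the bench. Origin on its underside near the head.
- spare_blank: Bystander: loose aluminium plate blank 120 x 260 x 3 mm lying on the bench at the robot's right. Origin: centre of its underside.

How it is judged:
On the way, in this order (a step that is already met when the one before it is completed fails the run):
1. the turntable is rocked anticlockwise until the teeth resist, with the mesh still loose (value of joint turntable above 0.036 rad and contact force between gear and gearmotor above 1 N), for 0.06 s.
2. then clockwise until the teeth resist, with the mesh still loose (value of joint turntable below -0.036 rad and contact force between gear and gearmotor above 1 N), for 0.06 s.
3. after the slide is set, the turntable is rocked anticlockwise until the teeth resist, with the right play (value of joint turntable above 0.007 rad and contact force between gear and gearmotor above 1 N and horizontal distance between gearmotor and gear between 0.09225 and 0.0963 m), for 0.06 s.
4. then clockwise until the teeth resist, with the right play (value of joint turntable below -0.007 rad and contact force between gear and gearmotor above 1 N and horizontal distance between gearmotor and gear between 0.09225 and 0.0963 m), for 0.06 s.
At the end, for the whole second after the job is handed in: The gearmotor stands at rest at the centre distance from the gear that leaves 2 to 8 mm of total free play at a clamp nut (92.25 to 96.3 mm between the axes), the turntable is left within that play, and everything is let go (horizontal distance between gearmotor and gear between 0.09225 and 0.0963 m and value of joint turntable between -0.05 and 0.05 rad and velocity of joint motor_slide between -0.002 and 0.002 m/s); the robot touches nothing.
It fails at once if the mallet, the ball-peen hammer or the spare blank is moved by more than 25 mm (distance of any of mallet, ball_hammer, spare_blank from where it was at the start of the episode above 0.025 m).
It fails at once if the teeth are forced together with more than 70 N (about 35 N at a nut) (contact force between gear and gearmotor above 70 N).
It also fails if it takes over 67 s, if anything falls off the work surface, if the arm or the gripper's body presses on something with over 40 N, if the wrist force passes 120 N, or if a joint passes its speed limit or range.

ROBOT

A 6-joint arm with a two-finger parallel gripper is mounted at the origin on the work surface. World frame = base frame: x ahead of the robot, y to its left, z up, the work surface at z = 0. Lengths are in m, angles in rad, forces in N, time in s.
With the tool pointing down it reaches from about 0.4 to 0.925 m from the base axis. Payload 12.5 kg.
Tool frame: the origin (TCP) lies at the very end of the fingers, on their centre line; the grasp point (between the pads) lies manip.grip_depth behind it (manip.grip_depth is the distance from the TCP to the grasp point, in m); z points along the fingers, y is the direction in which the jaws open and shut (so a half turn about z gives the same grasp; the last joint's range is limited). The gripper opens to 95 mm and grips with 3 to 60 N. Pads are 20 mm wide; open, the fingers measure 119 mm over their backs; the gripper's body (75 mm by 180 mm) begins 59 mm behind the grasp point.
Start: joints at [-1.454, 0.491, 1.559, -0, 1.092, -0.106], TCP at [0.138, -0.61, 0.215] pointing down, gripper open.
Joint ranges: [-3.1, 3.1], [-0.84, 2.19], [0.05, 2.79], [-1.13, 4.28], [0.06, 2.93], [-2.69, 2.69]. Speed limits (rad/s): [2.22, 2.22, 2.79, 3.14, 3.14, 3.14].

INTERFACE

Orientations are given as a unit quaternion [x, y, z, w].
In Python, from bench import manip gives the robot as it stands. The module is installed in compiled form; this text tells all that it offers.
- The arm moves only by the tool move_arm, never from a script. Its arguments are lists of equal length, an entry for each row: "rotation": the turn, a rotation vector about the tool's x, y, z in rad, a list of three; "delta_pos": the shift along the tool's x, y, z in cm, a list of three; "fingers": the finger opening in cm, from 0 to 9.51. A call has 1 to 10 rows; each row shifts and turns the commanded pose from where the row before left it, along the tool's axes as they then stand; what a row does not reach is not made up. A row lasts 1/10 s, in which the tool goes at most 50 mm and 8.59 degrees, less where a joint would pass 70% of its speed; a pose out of reach is approached as far as the arm can. A call with a gripper value outside its range is refused whole. The fingers move at their own pace and stop on an object; the grip force is fixed at half the most. Time passes only in rows, so rows that do not move let the fingers close. It gives the time, the measured TCP pose, the force and the opening at its end, in the units of the state.
- manip.observe(): the state, without advancing time (a new reading comes with each control period).
- manip.get_image(name): name is "scene" or "top"; returns the picture (420x560x3 uint8, blue, green, red); there is no depth.
- manip.camera_params(name): a dict with "camera_matrix" (3x3 intrinsics, pixels), "world_from_camera" (4x4, takes a point from camera to world coordinates). Camera axes: x right, y down, z forward; pixel columns grow to the right and rows downward; lengths in m; the calibration is good to about 2 mm. A picture is of the moment at which its call begins. camera_params takes no time and is no camera call.
- manip.hand_in(): hands the job in, once; it reports no verdict.
The state is a dict: "clock": time; "q": joint angles; "qvel": joint speeds; "joint_torque": joint torques, N m; "eef_pos": TCP position; "ee_rot": TCP orientation; "ft_force": force on the tool from outside, world axes, zero at the start; "torque": the same for the moment, N m; "opening": opening from 0.0 (shut) to 1.0 (fully open).
Only numpy, scipy, OpenCV 4.12 (cv2) and the standard library are available. Lean on these libraries where they do the work, as an engineer would, in place of code of your own. Each camera call takes 0.05 s, during which the arm holds its last target.

## Working session

There is one attempt and no reset: what is moved stays moved. The work goes in short steps, Python scripts to look and compute and a tool call to move; the robot and the scene stay as the last step left them, time stands still between calls to the robot, and variables do not carry over. Pictures are saved under pics/ and viewed, and the job is handed in when it is done.

Besides the shell and the picture viewer there is one more tool, called after "Emit:" by a JSON object that holds its "api" and its "payload", one argument or row to a line. move_arm: Moves the arm, as the interface text tells. Its arguments: {"type":"object","properties":{"rotation":{"type":"array","items":{"type":"array","items":{"type":"number"}}},"delta_pos":{"type":"array","items":{"type":"array","items":{"type":"number"}}},"fingers":{"type":"array","items":{"type":"number"}}},"required":["rotation","delta_pos","fingers"]}

```bash
mkdir -p pics; python3 - <<'E'
from bench import manip
import cv2, numpy as np
np.set_printoptions(precision=4,suppress=True)
for n in ("scene","top"):
    cv2.imwrite(f"pics/{n}0.png",manip.get_image(n))
    p=manip.camera_params(n);print(n,np.array(p["camera_matrix"]),np.array(p["world_from_camera"]))
s=manip.observe();print({k:np.round(v,4) for k,v in s.items()},manip.grip_depth)
E
```

```text
scene [[501.7024   0.     285.8928]
 [  0.     501.7024 216.6426]
 [  0.       0.       1.    ]] [[ 0.3753  0.7254 -0.577   1.4247]
 [ 0.9269 -0.2948  0.2323 -0.3501]
 [-0.0016 -0.622  -0.783   1.2687]
 [ 0.      0.      0.      1.    ]]
top [[529.7361   0.     273.303 ]
 [  0.     529.7361 208.8544]
 [  0.       0.       1.    ]] [[ 0.0234 -0.9932  0.1138  0.3847]
 [-0.9997 -0.0223  0.0111 -0.0074]
 [-0.0085 -0.114  -0.9934  1.7431]
 [ 0.      0.      0.      1.    ]]
{'clock': np.float64(0.1), 'q': array([-1.4536,  0.4915,  1.5594, -0.    ,  1.0917, -0.1056]), 'qvel': array([ 0.0007, -0.0014, -0.0018,  0.0004, -0.0001,  0.    ]), 'joint_torque': array([  0.002 , -61.3624, -25.8604,   0.0694,   0.0471,  -0.0001]), 'eef_pos': array([ 0.1381, -0.6093,  0.2141]), 'ee_rot': array([ 0.9938,  0.1112, -0.    , -0.0005]), 'ft_force': array([-0.5297, -0.0603,  0.2945]), 'torque': array([ 0.009 , -0.0241,  0.0383]), 'opening': np.float64(0.9997)} 0.0188
```

View pics/scene0.png

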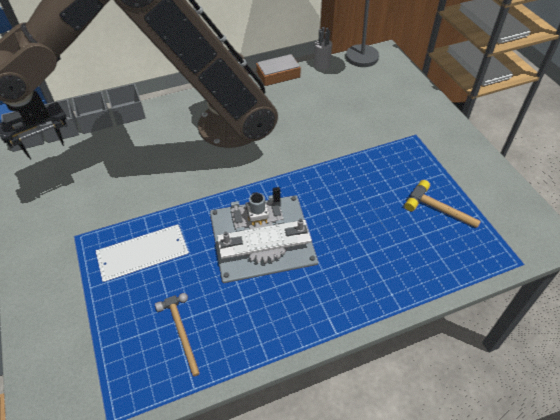

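View pics/top0.png

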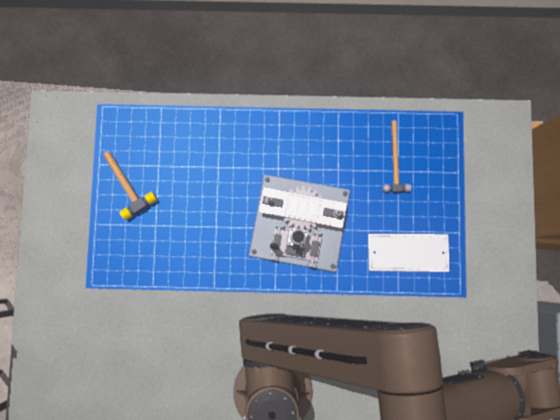

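```bash
python3 - <<'E'
import cv2
a=cv2.imread("pics/top0.png")[165:285,240:360];cv2.imwrite("pics/topz.png",cv2.resize(a,None,fx=5,fy=5,interpolation=cv2.INTER_CUBIC))
a=cv2.imread("pics/scene0.png")[175:287,195:335];cv2.imwrite("pics/scenez.png",cv2.resize(a,None,fx=5,fy=5,interpolation=cv2.INTER_CUBIC))
E
```

```text
(no output)
```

View pics/topz.png

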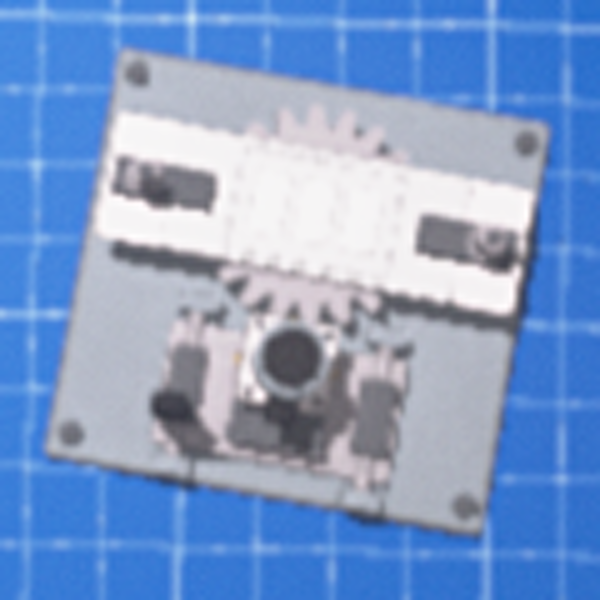

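View pics/scenez.png

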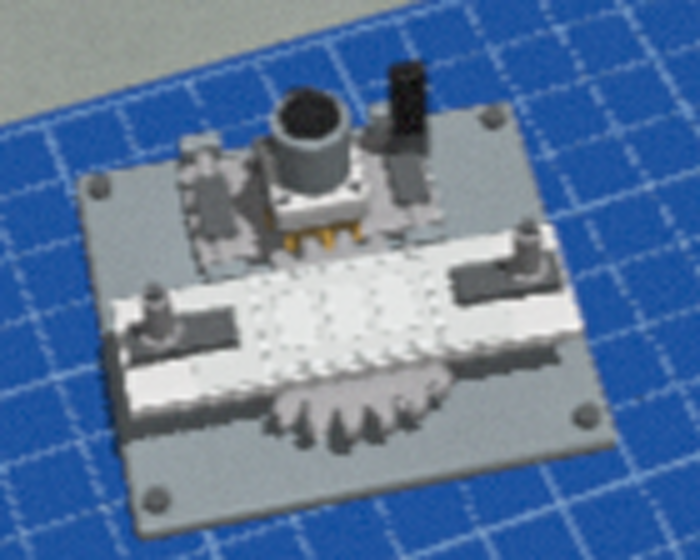

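```bash
cat > h.py <<'E'
from bench import manip
import numpy as np, cv2
from scipy.optimize import least_squares
from scipy.spatial.transform import Rotation as R
np.set_printoptions(precision=4,suppress=True)
def proj(n,P):
    p=manip.camera_params(n);T=np.linalg.inv(np.array(p["world_from_camera"]));K=np.array(p["camera_matrix"])
    c=np.asarray(P)@T[:3,:3].T+T[:3,3];u=c@K.T;return u[:,:2]/u[:,2:]
def unproj(n,uv,z):
    p=manip.camera_params(n);T=np.array(p["world_from_camera"]);K=np.array(p["camera_matrix"])
    d=T[:3,:3]@np.linalg.inv(K)@np.array([*uv,1]);return T[:3,3]+d*(z-T[2,3])/d[2]
def tz(p): return (np.array(p)+.5)/5-.5+[240,165]
def sz(p): return (np.array(p)+.5)/5-.5+[195,175]
def tow(b,P):
    c,s=np.cos(b[2]),np.sin(b[2]);P=np.asarray(P,float)
    return np.c_[b[0]+c*P[:,0]-s*P[:,1],b[1]+s*P[:,0]+c*P[:,1],P[:,2]]
E
python3 - <<'E'
from h import *
C=np.array([[93,145,16],[93,-145,16],[-183,-145,16],[-183,145,16]])/1000
tp=np.array([tz(p) for p in [(125,50),(550,125),(483,535),(47,458)]])
sp=np.array([sz(p) for p in [(613,437),(137,530),(80,176),(510,101)]])
ft=lambda b:(proj("top",tow(b,C))-tp).ravel()
fs=lambda b:(proj("scene",tow(b,C))-sp).ravel()
b0=[.55,-.06,-.17]
for f in (ft,fs,lambda b:np.r_[ft(b),fs(b)]):
    r=least_squares(f,b0,loss='soft_l1');print(r.x,f(r.x))
b=r.x
print("tabletop",unproj("top",tz((155,188)),.118),unproj("top",tz((490,243)),.118))
print("scene",unproj("scene",sz((530,225)),.118),unproj("scene",sz((154,288)),.118))
H=tow(b,[[0,.11,.097],[0,-.11,.097],[-.1,.068,.112],[-.1,0,.133]]);print(H)
print("handle top",unproj("top",tz((172,405)),.112),unproj("scene",sz((408,65)),.112))
print("motor top",unproj("top",tz((291,358)),.133),unproj("scene",sz((311,113)),.133))
# draw overlay
for n,f,o in (("top",5,(240,165)),("scene",5,(195,175))):
    im=cv2.imread(f"pics/{n}0.png");w,h=(120,120) if n=="top" else (140,112)
    im=cv2.resize(im[o[1]:o[1]+h,o[0]:o[0]+w],None,fx=5,fy=5,interpolation=cv2.INTER_CUBIC)
    P=np.vstack([C,[[0,.11,.118],[0,-.11,.118],[-.1,.068,.112],[-.1,0,.133]]])
    for q in proj(n,tow(b,P)):
        q=(q+.5-o)*5-.5;cv2.drawMarker(im,tuple(int(v) for v in q.round()),(0,0,255),0,14,1)
    cv2.imwrite(f"pics/{n}ov.png",im)
E
```

```text
[ 0.5836 -0.0827 -0.1552] [-0.8179 -0.6317  0.832  -0.3375  0.4514  0.7645 -0.4701  0.1985]
[ 0.584  -0.082  -0.1637] [ 1.284   0.4724 -0.387   0.4025 -1.0756 -0.7477  0.2963 -0.7068]
[ 0.5838 -0.0824 -0.159 ] [-0.7765 -0.8272  0.8152 -0.2088  0.1139  0.8393 -0.7444 -0.0621  1.2136
  0.2443 -0.3572  0.5628 -1.4567 -0.5487 -0.1465 -0.8244]
tabletop [0.5914 0.0197 0.118 ] [ 0.5618 -0.1876  0.118 ]
scene [0.6032 0.0268 0.118 ] [ 0.5644 -0.1903  0.118 ]
[[ 0.6012  0.0262  0.097 ]
 [ 0.5664 -0.191   0.097 ]
 [ 0.4958  0.0006  0.112 ]
 [ 0.4851 -0.0665  0.133 ]]
handle top [0.4579 0.0061 0.112 ] [0.455  0.0082 0.112 ]
motor top [ 0.4871 -0.0657  0.133 ] [ 0.4865 -0.0658  0.133 ]
```

View pics/topov.png

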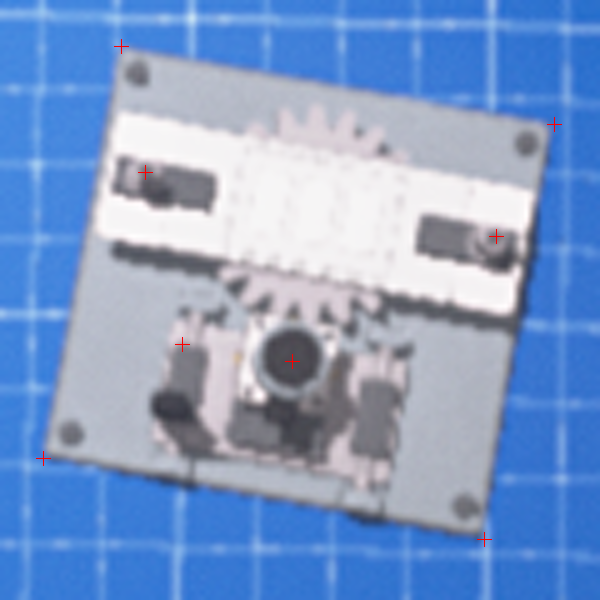

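View pics/sceneov.png

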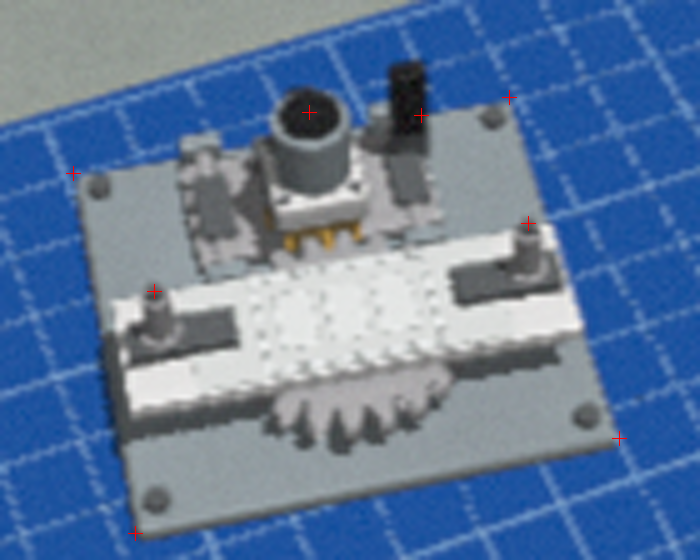

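The base plate fit from both views agrees to about 3 mm: axis at about (0.584, -0.082), yaw about -0.159 rad. Nut_left is at about (0.601, 0.026). The handle is at about (0.457, 0.007), which is base (-0.140, +0.068), matching the 68 mm given. In the top crop the nuts are at (150,180) and (493,240) and the handle top is at (172,405).

First I turn the tool so that its y lies along the base's x.

Emit:
{"api": "move_arm", "payload": {
  "rotation": [
    [0,0,-0.132],
    [0,0,-0.132],
    [0,0,-0.132],
    [0,0,-0.132],
    [0,0,-0.132],
    [0,0,-0.132],
    [0,0,-0.132],
    [0,0,-0.132],
    [0,0,-0.132]
  ],
  "delta_pos": [
    [0,0,0],
    [0,0,0],
    [0,0,0],
    [0,0,0],
    [0,0,0],
    [0,0,0],
    [0,0,0],
    [0,0,0],
    [0,0,0]
  ],
  "fingers": [9.5,9.5,9.5,9.5,9.5,9.5,9.5,9.5,9.5]
}}

```text
clock: 1.0
eef_pos: [0.1381, -0.6094, 0.2143]
ee_rot: [0.76, 0.65, 0.0, -0.0]
ft_force: [0.7, 0.2, -0.4]
opening: 1.0
```

Emit:
{"api": "move_arm", "payload": {
  "rotation": [
    [0,0,0],
    [0,0,0],
    [0,0,0],
    [0,0,0],
    [0,0,0],
    [0,0,0],
    [0,0,0],
    [0,0,0],
    [0,0,0],
    [0,0,0]
  ],
  "delta_pos": [
    [3.5,1.78,0],
    [3.5,1.78,0],
    [3.5,1.78,0],
    [3.5,1.78,0],
    [3.5,1.78,0],
    [3.5,1.78,0],
    [3.5,1.78,0],
    [3.5,1.78,0],
    [3.5,1.78,0],
    [3.5,1.78,0]
  ],
  "fingers": [9.5,9.5,9.5,9.5,9.5,9.5,9.5,9.5,9.5,9.5]
}}

```text
clock: 2.0
eef_pos: [0.3703, -0.2909, 0.2146]
ee_rot: [0.761, 0.648, -0.0, -0.0]
ft_force: [-0.8, -0.9, -0.6]
opening: 0.999
```

Emit:
{"api": "move_arm", "payload": {
  "rotation": [
    [0,0,0],
    [0,0,0],
    [0,0,0],
    [0,0,0],
    [0,0,0],
    [0,0,0],
    [0,0,0],
    [0,0,0],
    [0,0,0],
    [0,0,0]
  ],
  "delta_pos": [
    [3.5,1.78,0],
    [3.5,1.78,0],
    [3.5,1.78,0],
    [3.5,1.78,0],
    [3.5,1.78,0],
    [3.5,1.78,0],
    [3.5,1.78,0],
    [3.5,1.78,0],
    [3.5,1.78,0],
    [3.46,1.76,0]
  ],
  "fingers": [9.5,9.5,5,5,5,5,5,5,5,5]
}}

```text
clock: 3.0
eef_pos: [0.6015, 0.026, 0.2143]
ee_rot: [0.761, 0.648, -0.0, -0.0]
ft_force: [-0.1, -0.3, 0.6]
opening: 0.525
```

```bash
python3 - <<'E'
from h import *
s=manip.observe();print(s["eef_pos"],s["ee_rot"],s["opening"],s["clock"],s["q"])
im=manip.get_image("scene");cv2.imwrite("pics/s1.png",cv2.resize(im[115:275,180:360],None,fx=4.4,fy=3.7*4.4/3.7*0.84,interpolation=cv2.INTER_CUBIC))
im=manip.get_image("top");cv2.imwrite("pics/t1.png",cv2.resize(im[165:285,240:360],None,fx=5,fy=5,interpolation=cv2.INTER_CUBIC))
E
```

```text
[0.6015 0.026  0.2143] [ 0.7613  0.6484 -0.0002 -0.0001] 0.5252333033065507 3.0 [-0.0665  0.4586  1.6175 -0.0001  1.066   0.0935]
```

View pics/s1.png

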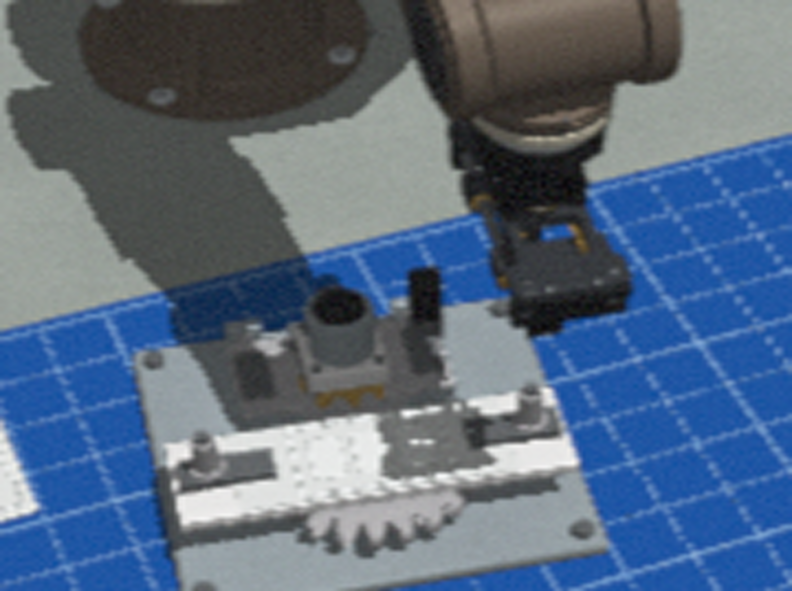

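View pics/t1.png

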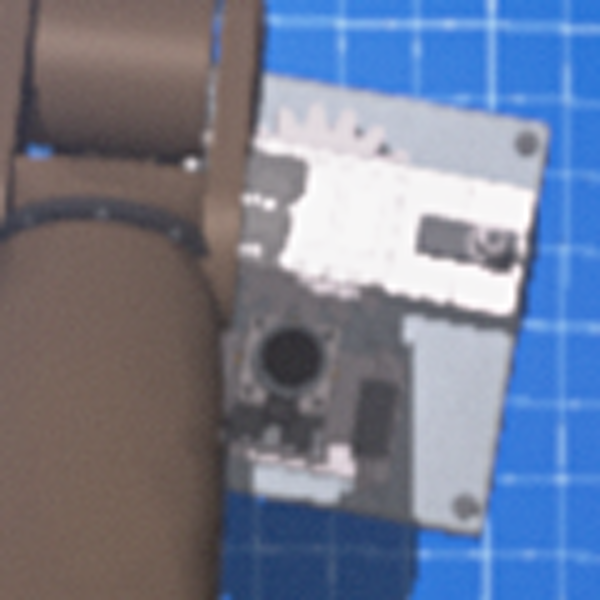

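Emit:
{"api": "move_arm", "payload": {
  "rotation": [
    [0,0,0],
    [0,0,0],
    [0,0,0],
    [0,0,0],
    [0,0,0]
  ],
  "delta_pos": [
    [0,0,2.5],
    [0,0,2.5],
    [0,0,2],
    [0,0,1],
    [0,0,0]
  ],
  "fingers": [5,5,5,5,5]
}}

```text
clock: 3.6
eef_pos: [0.6002, 0.024, 0.1335]
ee_rot: [0.761, 0.648, -0.001, -0.001]
ft_force: [-0.5, -0.7, -0.1]
opening: 0.526
```

```bash
python3 - <<'E'
from h import *
s=manip.observe();print(s["eef_pos"],s["ft_force"])
im=manip.get_image("scene");cv2.imwrite("pics/s2.png",cv2.resize(im[175:275,220:360],None,fx=5.5,fy=5.5,interpolation=cv2.INTER_CUBIC))
E
```

```text
[0.6002 0.024  0.1335] [-0.5279 -0.7192 -0.15  ]
```

View pics/s2.png

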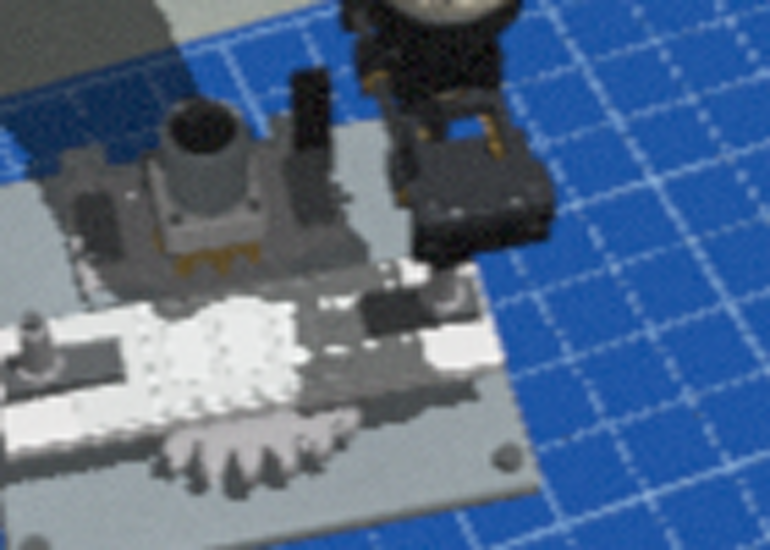

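```bash
python3 - <<'E'
from h import *
s=manip.observe();M=R.from_quat(s["ee_rot"]).as_matrix();print(s["eef_pos"],M)
for P in ([0,0,0],[.01,.025,0],[-.01,.025,0],[.01,.037,0],[-.01,.037,0],[0.,0,-.05]):
    q=proj("scene",[s["eef_pos"]+M@np.array(P)])[0];print(P,(q-[220,175])*5.5)
b=[.5838,-.0824,-.159]
for P in ([0,.11,.118],[0,.11,.077],[0,.11,.062]): print(P,(proj("scene",tow(b,[P]))[0]-[220,175])*5.5)
E
```

```text
[0.6007 0.0241 0.1346] [[ 0.1596  0.9872 -0.0007]
 [ 0.9872 -0.1596 -0.0001]
 [-0.0002 -0.0006 -1.    ]]
[0, 0, 0] [437.4005 223.9606]
[0.01, 0.025, 0] [467.5305 257.2147]
[-0.01, 0.025, 0] [430.2085 264.0081]
[0.01, 0.037, 0] [473.2202 275.0473]
[-0.01, 0.037, 0] [435.7189 281.9097]
[0.0, 0, -0.05] [439.3552 163.0579]
[0, 0.11, 0.118] [440.8189 242.9436]
[0, 0.11, 0.077] [439.2573 289.6906]
[0, 0.11, 0.062] [438.7026 306.2956]
```

Emit:
{"api": "move_arm", "payload": {
  "rotation": [
    [0,0,0],
    [0,0,0],
    [0,0,0],
    [0,0,0],
    [0,0,0],
    [0,0,0],
    [0,0,0],
    [0,0,0]
  ],
  "delta_pos": [
    [0.2,0.1,0],
    [0.1,0,0.5],
    [0,0,1],
    [0,0,1],
    [0,0,1],
    [0,0,1],
    [0,0,0.6],
    [0,0,0]
  ],
  "fingers": [5,5,5,5,5,5,5,5]
}}

```text
clock: 4.45
eef_pos: [0.6019, 0.0272, 0.0825]
ee_rot: [0.761, 0.648, -0.001, -0.001]
ft_force: [0.4, -0.1, -0.2]
opening: 0.527
```

```bash
python3 - <<'E'
from h import *
s=manip.observe();print(s["eef_pos"],s["ft_force"])
im=manip.get_image("scene");cv2.imwrite("pics/s3.png",cv2.resize(im[175:275,220:360],None,fx=5.5,fy=5.5,interpolation=cv2.INTER_CUBIC))
E
```

```text
[0.6019 0.0272 0.0825] [ 0.4272 -0.1055 -0.2081]
```

View pics/s3.png

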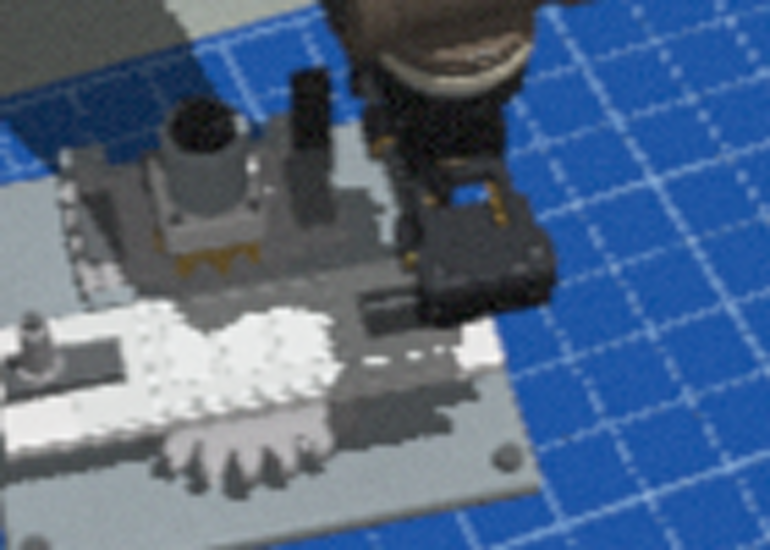

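Emit:
{"api": "move_arm", "payload": {
  "rotation": [
    [0,0,0],
    [0,0,0],
    [0,0,0],
    [0,0,0]
  ],
  "delta_pos": [
    [0,0,0],
    [0,0,0],
    [0,0,0],
    [0,0,0]
  ],
  "fingers": [3.5,3,3,3]
}}

```text
clock: 4.9
eef_pos: [0.6024, 0.0272, 0.0839]
ee_rot: [0.761, 0.648, 0.0, 0.0]
ft_force: [0.3, -0.0, 0.6]
opening: 0.325
```

Emit:
{"api": "move_arm", "payload": {
  "rotation": [
    [0,0,0],
    [0,0,0],
    [0,0,0],
    [0,0,0]
  ],
  "delta_pos": [
    [0,0,0],
    [0,0,0],
    [0,0,0],
    [0,0,0]
  ],
  "fingers": [2.7,2.4,2.3,2.3]
}}

```text
clock: 5.3
eef_pos: [0.6023, 0.0272, 0.0836]
ee_rot: [0.761, 0.648, -0.0, 0.0]
ft_force: [0.1, 0.1, 1.0]
opening: 0.246
```

Emit:
{"api": "move_arm", "payload": {
  "rotation": [
    [0,0,0],
    [0,0,0],
    [0,0,0],
    [0,0,0]
  ],
  "delta_pos": [
    [0,0,0],
    [0,0,0],
    [0,0,0],
    [0,0,0]
  ],
  "fingers": [2.2,2.1,2.0,2.0]
}}

```text
clock: 5.7
eef_pos: [0.6023, 0.0272, 0.0836]
ee_rot: [0.761, 0.648, -0.0, 0.0]
ft_force: [-0.1, 0.1, -0.2]
opening: 0.211
```

Emit:
{"api": "move_arm", "payload": {
  "rotation": [
    [0,0,0],
    [0,0,0],
    [0,0,0],
    [0,0,0]
  ],
  "delta_pos": [
    [0,-0.1,0],
    [0,-0.1,0],
    [0,-0.1,0],
    [0,0,0]
  ],
  "fingers": [2,2,2,2]
}}

```text
clock: 6.1
eef_pos: [0.5991, 0.0277, 0.0836]
ee_rot: [0.761, 0.648, -0.0, -0.0]
ft_force: [-0.1, 0.5, 0.4]
opening: 0.209
```

Emit:
{"api": "move_arm", "payload": {
  "rotation": [
    [0,0,0],
    [0,0,0]
  ],
  "delta_pos": [
    [0,-0.1,0],
    [0,0,0]
  ],
  "fingers": [2,2]
}}

```text
clock: 6.3
eef_pos: [0.5982, 0.0278, 0.0836]
ee_rot: [0.761, 0.648, -0.0, 0.0]
ft_force: [-0.2, -0.1, -0.4]
opening: 0.208
```

Emit:
{"api": "move_arm", "payload": {
  "rotation": [
    [0,0,0],
    [0,0,0]
  ],
  "delta_pos": [
    [0,-0.05,0],
    [0,0,0]
  ],
  "fingers": [2,2]
}}

```text
clock: 6.5
eef_pos: [0.5978, 0.0279, 0.0836]
ee_rot: [0.761, 0.648, -0.0, 0.0]
ft_force: [0.7, 0.1, -0.0]
opening: 0.211
```

Emit:
{"api": "move_arm", "payload": {
  "rotation": [
    [0,0,0],
    [0,0,0]
  ],
  "delta_pos": [
    [0,-0.05,0],
    [0,0,0]
  ],
  "fingers": [2,2]
}}

```text
clock: 6.7
eef_pos: [0.5973, 0.028, 0.0836]
ee_rot: [0.761, 0.648, -0.0, 0.0]
ft_force: [-0.2, 1.0, 0.1]
opening: 0.206
```

Emit:
{"api": "move_arm", "payload": {
  "rotation": [
    [0,0,0],
    [0,0,0]
  ],
  "delta_pos": [
    [0,-0.05,0],
    [0,0,0]
  ],
  "fingers": [2,2]
}}

```text
clock: 6.9
eef_pos: [0.5968, 0.0281, 0.0836]
ee_rot: [0.761, 0.648, -0.0, 0.0]
ft_force: [0.4, 0.7, -0.6]
opening: 0.217
```

Emit:
{"api": "move_arm", "payload": {
  "rotation": [
    [0,0,0],
    [0,0,0]
  ],
  "delta_pos": [
    [0,-0.05,0],
    [0,0,0]
  ],
  "fingers": [2,2]
}}

```text
clock: 7.1
eef_pos: [0.5963, 0.0282, 0.0836]
ee_rot: [0.761, 0.648, -0.0, 0.0]
ft_force: [0.2, 0.7, 0.1]
opening: 0.21
```

Emit:
{"api": "move_arm", "payload": {
  "rotation": [
    [0,0,0],
    [0,0,0]
  ],
  "delta_pos": [
    [0,-0.05,0],
    [0,0,0]
  ],
  "fingers": [2,2]
}}

```text
clock: 7.3
eef_pos: [0.5958, 0.0283, 0.0836]
ee_rot: [0.761, 0.648, -0.0, 0.0]
ft_force: [0.0, 0.8, 0.5]
opening: 0.212
```

Emit:
{"api": "move_arm", "payload": {
  "rotation": [
    [0,0,0],
    [0,0,0]
  ],
  "delta_pos": [
    [0,-0.05,0],
    [0,0,0]
  ],
  "fingers": [2,2]
}}

```text
clock: 7.5
eef_pos: [0.5953, 0.0283, 0.0836]
ee_rot: [0.761, 0.648, -0.0, 0.0]
ft_force: [-0.1, 0.4, 0.6]
opening: 0.211
```

```bash
python3 - <<'E'
from h import *
im=manip.get_image("scene");cv2.imwrite("pics/s4.png",cv2.resize(im[175:275,220:360],None,fx=5.5,fy=5.5,interpolation=cv2.INTER_CUBIC))
E
```

```text
(no output)
```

View pics/s4.png

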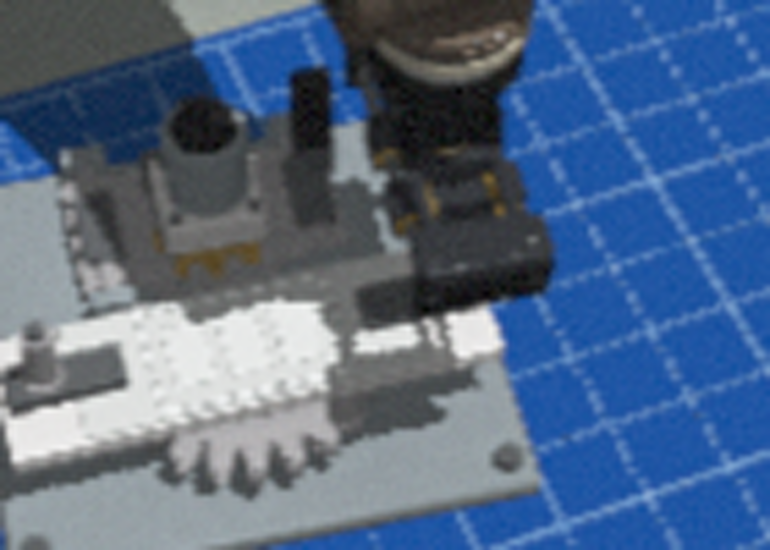

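The right nut has moved from about (33,325) to (38,335) in this crop, so the turntable is turning anticlockwise with the tool. I keep going.

Emit:
{"api": "move_arm", "payload": {
  "rotation": [
    [0,0,0],
    [0,0,0]
  ],
  "delta_pos": [
    [0,-0.05,0],
    [0,0,0]
  ],
  "fingers": [2,2]
}}

```text
clock: 7.75
eef_pos: [0.5951, 0.0284, 0.0836]
ee_rot: [0.761, 0.648, 0.0, 0.0]
ft_force: [2.1, -0.4, -0.3]
opening: 0.209
```

Emit:
{"api": "move_arm", "payload": {
  "rotation": [
    [0,0,0],
    [0,0,0]
  ],
  "delta_pos": [
    [0,-0.05,0],
    [0,0,0]
  ],
  "fingers": [2,2]
}}

```text
clock: 7.95
eef_pos: [0.5949, 0.0284, 0.0836]
ee_rot: [0.761, 0.648, 0.0, 0.0]
ft_force: [4.4, 0.3, -3.0]
opening: 0.211
```

Emit:
{"api": "move_arm", "payload": {
  "rotation": [
    [0,0,0],
    [0,0,0]
  ],
  "delta_pos": [
    [0,-0.02,0],
    [0,0,0]
  ],
  "fingers": [2,2]
}}

```text
clock: 8.15
eef_pos: [0.5948, 0.0284, 0.0836]
ee_rot: [0.761, 0.648, 0.0, 0.0]
ft_force: [5.6, 0.0, -3.3]
opening: 0.211
```

```bash
python3 - <<'E'
from h import *
s=manip.observe();print(s["eef_pos"],s["ft_force"],s["opening"])
E
```

```text
[0.5948 0.0284 0.0836] [ 5.5643  0.0193 -3.3195] 0.210600573041527
```

Emit:
{"api": "move_arm", "payload": {
  "rotation": [
    [0,0,0],
    [0,0,0],
    [0,0,0],
    [0,0,0],
    [0,0,0],
    [0,0,0],
    [0,0,0],
    [0,0,0],
    [0,0,0],
    [0,0,0]
  ],
  "delta_pos": [
    [0,0.1,0],
    [0,0.1,0],
    [0,0.1,0],
    [0,0.1,0],
    [0,0.1,0],
    [0,0.1,0],
    [0,0.1,0],
    [0,0.1,0],
    [0,0.1,0],
    [0,0.1,0]
  ],
  "fingers": [2,2,2,2,2,2,2,2,2,2]
}}

```text
clock: 9.15
eef_pos: [0.6041, 0.0269, 0.0836]
ee_rot: [0.761, 0.648, -0.0, 0.0]
ft_force: [-0.4, -0.1, 0.3]
opening: 0.212
```

Emit:
{"api": "move_arm", "payload": {
  "rotation": [
    [0,0,0],
    [0,0,0]
  ],
  "delta_pos": [
    [0,0.05,0],
    [0,0,0]
  ],
  "fingers": [2,2]
}}

```text
clock: 9.35
eef_pos: [0.6047, 0.0268, 0.0836]
ee_rot: [0.761, 0.648, 0.0, 0.0]
ft_force: [-0.5, -0.3, 0.5]
opening: 0.209
```

Emit:
{"api": "move_arm", "payload": {
  "rotation": [
    [0,0,0],
    [0,0,0]
  ],
  "delta_pos": [
    [0,0.05,0],
    [0,0,0]
  ],
  "fingers": [2,2]
}}

```text
clock: 9.55
eef_pos: [0.6051, 0.0267, 0.0836]
ee_rot: [0.761, 0.648, -0.0, 0.0]
ft_force: [0.2, 1.3, 0.3]
opening: 0.213
```

Emit:
{"api": "move_arm", "payload": {
  "rotation": [
    [0,0,0],
    [0,0,0]
  ],
  "delta_pos": [
    [0,0.05,0],
    [0,0,0]
  ],
  "fingers": [2,2]
}}

```text
clock: 9.75
eef_pos: [0.6056, 0.0267, 0.0836]
ee_rot: [0.761, 0.648, -0.0, 0.0]
ft_force: [-0.9, 0.4, 0.3]
opening: 0.212
```

Emit:
{"api": "move_arm", "payload": {
  "rotation": [
    [0,0,0],
    [0,0,0]
  ],
  "delta_pos": [
    [0,0.05,0],
    [0,0,0]
  ],
  "fingers": [2,2]
}}

```text
clock: 9.95
eef_pos: [0.6061, 0.0266, 0.0836]
ee_rot: [0.761, 0.648, -0.0, 0.0]
ft_force: [-0.2, 0.8, 0.4]
opening: 0.211
```

Emit:
{"api": "move_arm", "payload": {
  "rotation": [
    [0,0,0],
    [0,0,0]
  ],
  "delta_pos": [
    [0,0.05,0],
    [0,0,0]
  ],
  "fingers": [2,2]
}}

```text
clock: 10.15
eef_pos: [0.6066, 0.0265, 0.0836]
ee_rot: [0.761, 0.648, -0.0, 0.0]
ft_force: [0.5, -0.2, -0.0]
opening: 0.214
```

Emit:
{"api": "move_arm", "payload": {
  "rotation": [
    [0,0,0],
    [0,0,0]
  ],
  "delta_pos": [
    [0,0.05,0],
    [0,0,0]
  ],
  "fingers": [2,2]
}}

```text
clock: 10.35
eef_pos: [0.6071, 0.0264, 0.0836]
ee_rot: [0.761, 0.648, 0.0, 0.0]
ft_force: [-0.3, 0.2, 0.4]
opening: 0.21
```

Emit:
{"api": "move_arm", "payload": {
  "rotation": [
    [0,0,0],
    [0,0,0]
  ],
  "delta_pos": [
    [0,0.05,0],
    [0,0,0]
  ],
  "fingers": [2,2]
}}

```text
clock: 10.55
eef_pos: [0.6076, 0.0263, 0.0836]
ee_rot: [0.761, 0.648, -0.0, 0.0]
ft_force: [-0.6, -0.0, 0.7]
opening: 0.209
```

Emit:
{"api": "move_arm", "payload": {
  "rotation": [
    [0,0,0],
    [0,0,0]
  ],
  "delta_pos": [
    [0,0.05,0],
    [0,0,0]
  ],
  "fingers": [2,2]
}}

```text
clock: 10.75
eef_pos: [0.6081, 0.0263, 0.0836]
ee_rot: [0.761, 0.648, -0.0, 0.0]
ft_force: [-0.4, -0.1, -0.6]
opening: 0.211
```

Emit:
{"api": "move_arm", "payload": {
  "rotation": [
    [0,0,0],
    [0,0,0]
  ],
  "delta_pos": [
    [0,0.05,0],
    [0,0,0]
  ],
  "fingers": [2,2]
}}

```text
clock: 10.95
eef_pos: [0.6085, 0.0262, 0.0836]
ee_rot: [0.761, 0.648, -0.0, -0.0]
ft_force: [-0.7, 0.8, -0.8]
opening: 0.208
```

Emit:
{"api": "move_arm", "payload": {
  "rotation": [
    [0,0,0],
    [0,0,0]
  ],
  "delta_pos": [
    [0,0.05,0],
    [0,0,0]
  ],
  "fingers": [2,2]
}}

```text
clock: 11.15
eef_pos: [0.6087, 0.0262, 0.0836]
ee_rot: [0.761, 0.648, -0.0, -0.0]
ft_force: [-2.4, 1.1, 1.8]
opening: 0.209
```

Emit:
{"api": "move_arm", "payload": {
  "rotation": [
    [0,0,0],
    [0,0,0]
  ],
  "delta_pos": [
    [0,0.05,0],
    [0,0,0]
  ],
  "fingers": [2,2]
}}

```text
clock: 11.35
eef_pos: [0.6089, 0.0262, 0.0836]
ee_rot: [0.761, 0.648, -0.001, -0.0]
ft_force: [-5.6, 1.4, 2.1]
opening: 0.212
```

Emit:
{"api": "move_arm", "payload": {
  "rotation": [
    [0,0,0],
    [0,0,0]
  ],
  "delta_pos": [
    [0,0.05,0],
    [0,0,0]
  ],
  "fingers": [2,2]
}}

```text
clock: 11.55
eef_pos: [0.609, 0.0261, 0.0835]
ee_rot: [0.761, 0.648, -0.001, -0.001]
ft_force: [-7.0, 0.8, 4.4]
opening: 0.212
```

Free play measured between first tooth contacts: 13.57 mm of travel minus 2.07 mm of finger slop gives about 11.5 mm. The slide needs to go in about 4.6 mm. I bring the turntable back to its middle, let go and lift.

Emit:
{"api": "move_arm", "payload": {
  "rotation": [
    [0,0,0],
    [0,0,0],
    [0,0,0],
    [0,0,0],
    [0,0,0],
    [0,0,0],
    [0,0,0],
    [0,0,0],
    [0,0,0],
    [0,0,0]
  ],
  "delta_pos": [
    [0,-0.15,0],
    [0,-0.15,0],
    [0,-0.15,0],
    [0,-0.15,0],
    [0,-0.15,0],
    [0,-0.1,0],
    [0,-0.07,0],
    [0,0,0],
    [0,0.1,0],
    [0,0,0]
  ],
  "fingers": [2,2,2,2,2,2,2,2,3,5]
}}

```text
clock: 12.55
eef_pos: [0.602, 0.0272, 0.0835]
ee_rot: [0.761, 0.648, -0.0, 0.0]
ft_force: [-0.6, -0.1, -0.8]
opening: 0.327
```

Emit:
{"api": "move_arm", "payload": {
  "rotation": [
    [0,0,0],
    [0,0,0],
    [0,0,0],
    [0,0,0],
    [0,0,0],
    [0,0,0],
    [0,0,0],
    [0,0,0]
  ],
  "delta_pos": [
    [0,0,0],
    [0,0,0],
    [0,0,-1],
    [0,0,-2],
    [0,0,-2],
    [0,0,-1],
    [0,0,0],
    [0,0,0]
  ],
  "fingers": [5,5,5,5,5,5,5,5]
}}

```text
clock: 13.35
eef_pos: [0.6016, 0.0273, 0.1433]
ee_rot: [0.761, 0.648, -0.0, -0.0]
ft_force: [0.2, 0.1, -0.6]
opening: 0.524
```

```bash
python3 - <<'E'
from h import *
s=manip.observe();print(s["eef_pos"],s["ft_force"],s["opening"])
M=R.from_quat(s["ee_rot"]).as_matrix();print(M.T@(np.array([.4565,.007,.073])-s["eef_pos"])*100)
E
```

```text
[0.6016 0.0273 0.1433] [ 0.1834  0.1128 -0.6036] 0.5242727457991647
[ -4.3152 -14.004    7.0362]
```

Emit:
{"api": "move_arm", "payload": {
  "rotation": [
    [0,0,0],
    [0,0,0],
    [0,0,0],
    [0,0,0],
    [0,0,0],
    [0,0,0],
    [0,0,0]
  ],
  "delta_pos": [
    [-0.8,-2.8,0],
    [-0.8,-2.8,0],
    [-0.8,-2.8,0],
    [-0.8,-2.8,0],
    [-0.8,-2.0,0],
    [-0.3,-0.8,0],
    [0,0,0]
  ],
  "fingers": [5,5,5,5,5,5,5]
}}

```text
clock: 14.05
eef_pos: [0.4564, 0.007, 0.1434]
ee_rot: [0.762, 0.648, -0.0, -0.0]
ft_force: [0.5, -0.1, -0.2]
opening: 0.525
```

```bash
python3 - <<'E'
from h import *
s=manip.observe();print(s["eef_pos"],s["ft_force"],s["opening"])
im=manip.get_image("scene");cv2.imwrite("pics/s5.png",cv2.resize(im[155:265,210:350],None,fx=5.5,fy=5.5,interpolation=cv2.INTER_CUBIC))
M=R.from_quat(s["ee_rot"]).as_matrix()
for P in ([0,0,0],[.01,.025,0],[-.01,.025,0],[0.,0,-.05]):
    q=proj("scene",[s["eef_pos"]+M@np.array(P)])[0];print(P,(q-[210,155])*5.5)
E
```

```text
[0.4564 0.007  0.1434] [ 0.4876 -0.0885 -0.1889] 0.5254199904863515
[0, 0, 0] [361.9814 143.7423]
[0.01, 0.025, 0] [389.4664 173.6676]
[-0.01, 0.025, 0] [353.6954 179.7781]
[0.0, 0, -0.05] [360.393   80.7957]
```

View pics/s5.png

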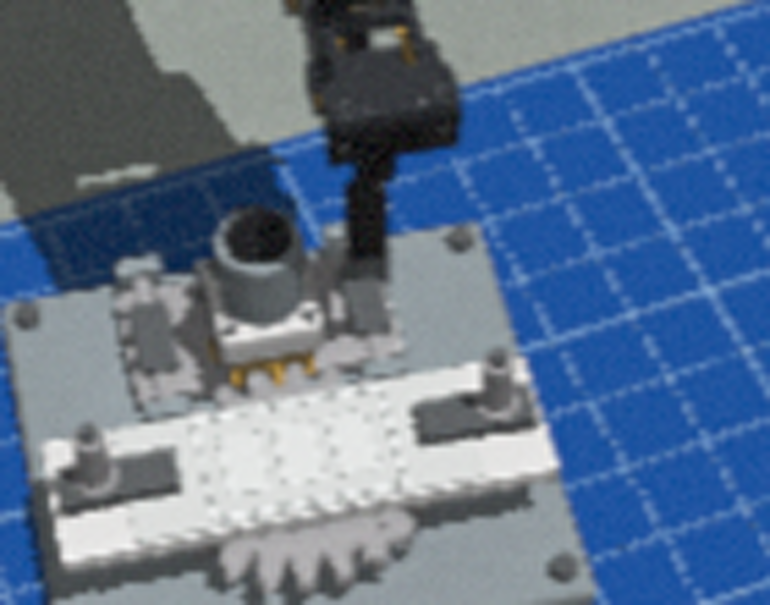

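Emit:
{"api": "move_arm", "payload": {
  "rotation": [
    [0,0,0],
    [0,0,0],
    [0,0,0],
    [0,0,0],
    [0,0,0],
    [0,0,0]
  ],
  "delta_pos": [
    [0,0,1.5],
    [0,0,1.5],
    [0,0,1.5],
    [0,0,1.5],
    [0,0,1],
    [0,0,0]
  ],
  "fingers": [5,5,5,5,5,5]
}}

```text
clock: 14.7
eef_pos: [0.457, 0.0072, 0.0724]
ee_rot: [0.761, 0.648, -0.001, -0.001]
ft_force: [-0.2, 0.4, 0.4]
opening: 0.524
```

Emit:
{"api": "move_arm", "payload": {
  "rotation": [
    [0,0,0],
    [0,0,0],
    [0,0,0],
    [0,0,0],
    [0,0,0]
  ],
  "delta_pos": [
    [0,0,0],
    [0,0,0],
    [0,0,0],
    [0,0,0],
    [0,0,0]
  ],
  "fingers": [3.5,3,2.6,2.4,2.4]
}}

```text
clock: 15.2
eef_pos: [0.4569, 0.0071, 0.0739]
ee_rot: [0.761, 0.648, 0.0, 0.0]
ft_force: [0.2, 0.1, -0.2]
opening: 0.257
```

Caged without contact (24.4 mm opening, 16 mm handle). Now I push in +y of the tool (the base's +x) in small steps.

Emit:
{"api": "move_arm", "payload": {
  "rotation": [
    [0,0,0],
    [0,0,0],
    [0,0,0]
  ],
  "delta_pos": [
    [0,0.1,0],
    [0,0.1,0],
    [0,0,0]
  ],
  "fingers": [2.4,2.4,2.4]
}}

```text
clock: 15.5
eef_pos: [0.459, 0.0068, 0.0736]
ee_rot: [0.761, 0.648, 0.0, 0.0]
ft_force: [-0.4, 0.2, 0.4]
opening: 0.251
```

Emit:
{"api": "move_arm", "payload": {
  "rotation": [
    [0,0,0],
    [0,0,0]
  ],
  "delta_pos": [
    [0,0.1,0],
    [0,0,0]
  ],
  "fingers": [2.4,2.4]
}}

```text
clock: 15.7
eef_pos: [0.4599, 0.0066, 0.0736]
ee_rot: [0.761, 0.648, -0.0, 0.0]
ft_force: [0.4, -0.1, 0.3]
opening: 0.252
```

Emit:
{"api": "move_arm", "payload": {
  "rotation": [
    [0,0,0],
    [0,0,0]
  ],
  "delta_pos": [
    [0,0.05,0],
    [0,0,0]
  ],
  "fingers": [2.4,2.4]
}}

```text
clock: 15.9
eef_pos: [0.4603, 0.0065, 0.0736]
ee_rot: [0.761, 0.648, -0.0, 0.0]
ft_force: [-0.5, -0.1, -0.2]
opening: 0.251
```

Emit:
{"api": "move_arm", "payload": {
  "rotation": [
    [0,0,0],
    [0,0,0]
  ],
  "delta_pos": [
    [0,0.05,0],
    [0,0,0]
  ],
  "fingers": [2.4,2.4]
}}

```text
clock: 16.1
eef_pos: [0.4609, 0.0065, 0.0736]
ee_rot: [0.761, 0.648, 0.0, 0.0]
ft_force: [-0.7, 0.3, 1.1]
opening: 0.251
```

Emit:
{"api": "move_arm", "payload": {
  "rotation": [
    [0,0,0],
    [0,0,0]
  ],
  "delta_pos": [
    [0,0.05,0],
    [0,0,0]
  ],
  "fingers": [2.4,2.4]
}}

```text
clock: 16.3
eef_pos: [0.4614, 0.0064, 0.0736]
ee_rot: [0.761, 0.648, -0.0, 0.0]
ft_force: [-0.6, 0.8, 0.3]
opening: 0.253
```

Emit:
{"api": "move_arm", "payload": {
  "rotation": [
    [0,0,0],
    [0,0,0]
  ],
  "delta_pos": [
    [0,0.05,0],
    [0,0,0]
  ],
  "fingers": [2.4,2.4]
}}

```text
clock: 16.5
eef_pos: [0.4617, 0.0063, 0.0736]
ee_rot: [0.761, 0.648, -0.0, -0.0]
ft_force: [-1.0, 0.4, 0.9]
opening: 0.254
```

Emit:
{"api": "move_arm", "payload": {
  "rotation": [
    [0,0,0],
    [0,0,0]
  ],
  "delta_pos": [
    [0,0.05,0],
    [0,0,0]
  ],
  "fingers": [2.4,2.4]
}}

```text
clock: 16.7
eef_pos: [0.4617, 0.0064, 0.0736]
ee_rot: [0.761, 0.648, -0.0, -0.0]
ft_force: [-4.3, 0.4, 3.5]
opening: 0.257
```

Emit:
{"api": "move_arm", "payload": {
  "rotation": [
    [0,0,0],
    [0,0,0]
  ],
  "delta_pos": [
    [0,0.05,0],
    [0,0,0]
  ],
  "fingers": [2.4,2.4]
}}

```text
clock: 16.9
eef_pos: [0.4617, 0.0064, 0.0736]
ee_rot: [0.761, 0.648, -0.001, -0.001]
ft_force: [-6.7, 0.8, 4.5]
opening: 0.252
```

Emit:
{"api": "move_arm", "payload": {
  "rotation": [
    [0,0,0],
    [0,0,0]
  ],
  "delta_pos": [
    [0,0.05,0],
    [0,0,0]
  ],
  "fingers": [2.4,2.4]
}}

```text
clock: 17.1
eef_pos: [0.4617, 0.0064, 0.0735]
ee_rot: [0.761, 0.648, -0.001, -0.001]
ft_force: [-9.5, 1.4, 6.4]
opening: 0.251
```

Emit:
{"api": "move_arm", "payload": {
  "rotation": [
    [0,0,0],
    [0,0,0]
  ],
  "delta_pos": [
    [0,0.05,0],
    [0,0,0]
  ],
  "fingers": [2.4,2.4]
}}

```text
clock: 17.3
eef_pos: [0.4617, 0.0064, 0.0735]
ee_rot: [0.761, 0.648, -0.002, -0.002]
ft_force: [-11.2, 1.6, 8.9]
opening: 0.255
```

Emit:
{"api": "move_arm", "payload": {
  "rotation": [
    [0,0,0],
    [0,0,0],
    [0,0,0]
  ],
  "delta_pos": [
    [0,0.05,0],
    [0,0.05,0],
    [0,0,0]
  ],
  "fingers": [2.4,2.4,2.4]
}}

```text
clock: 17.6
eef_pos: [0.4625, 0.0062, 0.0735]
ee_rot: [0.761, 0.648, -0.002, -0.002]
ft_force: [-12.1, 1.9, 9.0]
opening: 0.252
```

Emit:
{"api": "move_arm", "payload": {
  "rotation": [
    [0,0,0],
    [0,0,0],
    [0,0,0]
  ],
  "delta_pos": [
    [0,0.05,0],
    [0,0.05,0],
    [0,0,0]
  ],
  "fingers": [2.4,2.4,2.4]
}}

```text
clock: 17.9
eef_pos: [0.4635, 0.0061, 0.0735]
ee_rot: [0.761, 0.648, -0.002, -0.002]
ft_force: [-11.6, 1.5, 9.0]
opening: 0.254
```

Emit:
{"api": "move_arm", "payload": {
  "rotation": [
    [0,0,0],
    [0,0,0],
    [0,0,0]
  ],
  "delta_pos": [
    [0,0.05,0],
    [0,0.05,0],
    [0,0,0]
  ],
  "fingers": [2.4,2.4,2.4]
}}

```text
clock: 18.2
eef_pos: [0.4645, 0.0059, 0.0735]
ee_rot: [0.761, 0.648, -0.002, -0.002]
ft_force: [-11.6, 2.2, 9.5]
opening: 0.254
```

Emit:
{"api": "move_arm", "payload": {
  "rotation": [
    [0,0,0],
    [0,0,0],
    [0,0,0],
    [0,0,0],
    [0,0,0]
  ],
  "delta_pos": [
    [0,0.05,0],
    [0,0.05,0],
    [0,0.05,0],
    [0,0.02,0],
    [0,0,0]
  ],
  "fingers": [2.4,2.4,2.4,2.4,2.4]
}}

```text
clock: 18.7
eef_pos: [0.4661, 0.0056, 0.0735]
ee_rot: [0.761, 0.648, -0.002, -0.002]
ft_force: [-12.1, 2.3, 8.8]
opening: 0.257
```

Emit:
{"api": "move_arm", "payload": {
  "rotation": [
    [0,0,0],
    [0,0,0],
    [0,0,0],
    [0,0,0],
    [0,0,0],
    [0,0,0],
    [0,0,0]
  ],
  "delta_pos": [
    [0,-0.15,0],
    [0,-0.2,0],
    [0,-0.2,0],
    [0,0,0],
    [0,0,0],
    [0,0,0],
    [0,0,0]
  ],
  "fingers": [2.4,2.4,2.4,4,5,5,5]
}}

```text
clock: 19.4
eef_pos: [0.4631, 0.0061, 0.0736]
ee_rot: [0.761, 0.648, 0.0, 0.0]
ft_force: [0.1, 0.2, 0.5]
opening: 0.508
```

Emit:
{"api": "move_arm", "payload": {
  "rotation": [
    [0,0,0],
    [0,0,0],
    [0,0,0],
    [0,0,0],
    [0,0,0],
    [0,0,0]
  ],
  "delta_pos": [
    [0,0,-1],
    [0,0,-2],
    [0,0,-2],
    [0,0,-1.5],
    [0,0,-0.5],
    [0,0,0]
  ],
  "fingers": [5,5,5,5,5,5]
}}

```text
clock: 20.0
eef_pos: [0.4632, 0.0061, 0.1444]
ee_rot: [0.761, 0.648, 0.001, 0.001]
ft_force: [0.5, 0.7, -0.8]
opening: 0.525
```

```bash
python3 - <<'E'
from h import *
s=manip.observe();print(s["eef_pos"],s["ft_force"],s["opening"],s["clock"])
M=R.from_quat(s["ee_rot"]).as_matrix();print(M.T@(np.array([.6019,.0273,.0836])-s["eef_pos"])*100)
im=manip.get_image("scene");cv2.imwrite("pics/s6.png",cv2.resize(im[155:265,210:350],None,fx=5.5,fy=5.5,interpolation=cv2.INTER_CUBIC))
E
```

```text
[0.4632 0.0061 0.1444] [ 0.4628  0.7233 -0.8402] 0.5250333480690142 20.0
[ 4.2988 13.3457  6.0977]
```

View pics/s6.png

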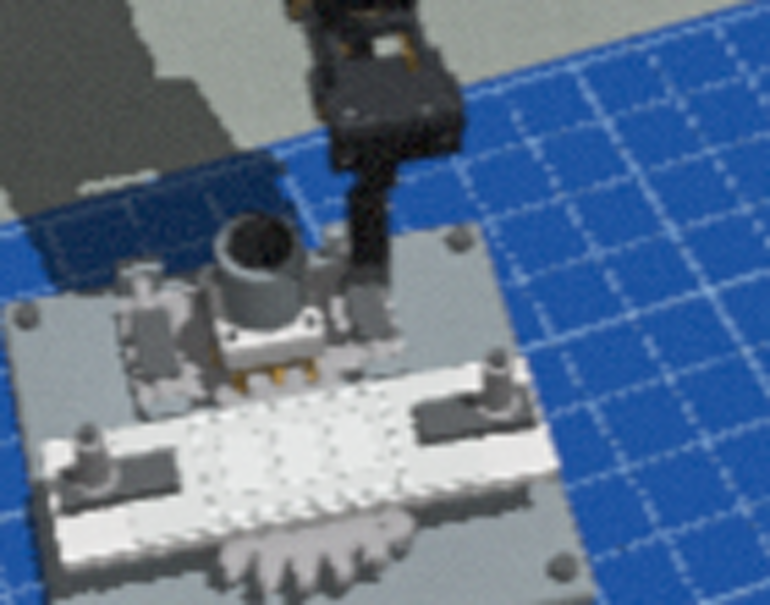

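The motor has moved in from about (257,235) to (260,243) in this crop, and the bar has not moved. I go back over nut_left.

Emit:
{"api": "move_arm", "payload": {
  "rotation": [
    [0,0,0],
    [0,0,0],
    [0,0,0],
    [0,0,0],
    [0,0,0],
    [0,0,0],
    [0,0,0]
  ],
  "delta_pos": [
    [0.4,1.5,0],
    [0.9,2.8,0],
    [0.9,2.8,0],
    [0.9,2.8,0],
    [0.9,2.5,0],
    [0.3,0.95,0],
    [0,0,0]
  ],
  "fingers": [5,5,5,5,5,5,5]
}}

```text
clock: 20.75
eef_pos: [0.6016, 0.0274, 0.1424]
ee_rot: [0.761, 0.648, -0.001, -0.001]
ft_force: [-0.3, -0.1, 0.1]
opening: 0.528
```

Emit:
{"api": "move_arm", "payload": {
  "rotation": [
    [0,0,0],
    [0,0,0],
    [0,0,0],
    [0,0,0],
    [0,0,0],
    [0,0,0]
  ],
  "delta_pos": [
    [0,0,1],
    [0,0,1.5],
    [0,0,1.5],
    [0,0,1.5],
    [0,0,0.6],
    [0,0,0]
  ],
  "fingers": [5,5,5,5,5,5]
}}

```text
clock: 21.35
eef_pos: [0.6005, 0.0272, 0.0817]
ee_rot: [0.761, 0.648, -0.001, -0.001]
ft_force: [0.6, 0.9, 0.6]
opening: 0.524
```

Emit:
{"api": "move_arm", "payload": {
  "rotation": [
    [0,0,0],
    [0,0,0],
    [0,0,0],
    [0,0,0],
    [0,0,0]
  ],
  "delta_pos": [
    [0,0,0],
    [0,0,0],
    [0,0,0],
    [0,0,0],
    [0,0,0]
  ],
  "fingers": [3.5,3,2.6,2.4,2.4]
}}

```text
clock: 21.85
eef_pos: [0.6017, 0.0273, 0.0828]
ee_rot: [0.761, 0.648, 0.0, 0.0]
ft_force: [0.5, -0.4, -0.4]
opening: 0.259
```

Emit:
{"api": "move_arm", "payload": {
  "rotation": [
    [0,0,0],
    [0,0,0],
    [0,0,0],
    [0,0,0]
  ],
  "delta_pos": [
    [0,0,0],
    [0,0,0],
    [0,0,0],
    [0,0,0]
  ],
  "fingers": [2.2,2.1,2,2]
}}

```text
clock: 22.25
eef_pos: [0.6016, 0.0273, 0.0826]
ee_rot: [0.761, 0.648, -0.0, 0.0]
ft_force: [-0.0, -0.1, 0.0]
opening: 0.212
```

Emit:
{"api": "move_arm", "payload": {
  "rotation": [
    [0,0,0],
    [0,0,0],
    [0,0,0]
  ],
  "delta_pos": [
    [0,-0.1,0],
    [0,-0.05,0],
    [0,0,0]
  ],
  "fingers": [2,2,2]
}}

```text
clock: 22.55
eef_pos: [0.6001, 0.0276, 0.0826]
ee_rot: [0.761, 0.648, -0.0, 0.0]
ft_force: [-0.2, 1.1, 0.6]
opening: 0.212
```

Emit:
{"api": "move_arm", "payload": {
  "rotation": [
    [0,0,0],
    [0,0,0]
  ],
  "delta_pos": [
    [0,-0.05,0],
    [0,0,0]
  ],
  "fingers": [2,2]
}}

```text
clock: 22.75
eef_pos: [0.5996, 0.0276, 0.0826]
ee_rot: [0.761, 0.648, -0.0, 0.0]
ft_force: [-0.1, 0.7, -0.1]
opening: 0.215
```

Emit:
{"api": "move_arm", "payload": {
  "rotation": [
    [0,0,0],
    [0,0,0]
  ],
  "delta_pos": [
    [0,-0.05,0],
    [0,0,0]
  ],
  "fingers": [2,2]
}}

```text
clock: 22.95
eef_pos: [0.5991, 0.0277, 0.0826]
ee_rot: [0.761, 0.648, -0.0, 0.0]
ft_force: [0.3, 0.3, 0.2]
opening: 0.209
```

Emit:
{"api": "move_arm", "payload": {
  "rotation": [
    [0,0,0],
    [0,0,0]
  ],
  "delta_pos": [
    [0,-0.05,0],
    [0,0,0]
  ],
  "fingers": [2,2]
}}

```text
clock: 23.15
eef_pos: [0.5986, 0.0278, 0.0826]
ee_rot: [0.761, 0.648, -0.0, 0.0]
ft_force: [1.3, -0.4, -0.1]
opening: 0.21
```

Emit:
{"api": "move_arm", "payload": {
  "rotation": [
    [0,0,0],
    [0,0,0]
  ],
  "delta_pos": [
    [0,-0.05,0],
    [0,0,0]
  ],
  "fingers": [2,2]
}}

```text
clock: 23.35
eef_pos: [0.5982, 0.0279, 0.0826]
ee_rot: [0.761, 0.648, 0.0, 0.0]
ft_force: [0.7, 0.4, -1.0]
opening: 0.209
```

Emit:
{"api": "move_arm", "payload": {
  "rotation": [
    [0,0,0],
    [0,0,0]
  ],
  "delta_pos": [
    [0,-0.05,0],
    [0,0,0]
  ],
  "fingers": [2,2]
}}

```text
clock: 23.55
eef_pos: [0.598, 0.0279, 0.0826]
ee_rot: [0.761, 0.648, 0.0, 0.0]
ft_force: [3.6, 0.5, -1.7]
opening: 0.212
```

Emit:
{"api": "move_arm", "payload": {
  "rotation": [
    [0,0,0],
    [0,0,0],
    [0,0,0]
  ],
  "delta_pos": [
    [0,-0.03,0],
    [0,0,0],
    [0,0,0]
  ],
  "fingers": [2,2,2]
}}

```text
clock: 23.85
eef_pos: [0.5979, 0.028, 0.0826]
ee_rot: [0.761, 0.648, 0.0, 0.0]
ft_force: [5.5, -0.5, -2.5]
opening: 0.211
```

Emit:
{"api": "move_arm", "payload": {
  "rotation": [
    [0,0,0],
    [0,0,0],
    [0,0,0],
    [0,0,0],
    [0,0,0],
    [0,0,0],
    [0,0,0]
  ],
  "delta_pos": [
    [0,0.1,0],
    [0,0.1,0],
    [0,0.1,0],
    [0,0.1,0],
    [0,0.1,0],
    [0,0.1,0],
    [0,0,0]
  ],
  "fingers": [2,2,2,2,2,2,2]
}}

```text
clock: 24.55
eef_pos: [0.6034, 0.027, 0.0826]
ee_rot: [0.761, 0.648, -0.0, 0.0]
ft_force: [-0.4, -0.7, -0.3]
opening: 0.212
```

Emit:
{"api": "move_arm", "payload": {
  "rotation": [
    [0,0,0],
    [0,0,0]
  ],
  "delta_pos": [
    [0,0.05,0],
    [0,0,0]
  ],
  "fingers": [2,2]
}}

```text
clock: 24.75
eef_pos: [0.6038, 0.027, 0.0826]
ee_rot: [0.761, 0.648, -0.0, 0.0]
ft_force: [0.3, 0.6, -1.7]
opening: 0.21
```

Emit:
{"api": "move_arm", "payload": {
  "rotation": [
    [0,0,0],
    [0,0,0]
  ],
  "delta_pos": [
    [0,0.05,0],
    [0,0,0]
  ],
  "fingers": [2,2]
}}

```text
clock: 24.95
eef_pos: [0.6043, 0.0269, 0.0826]
ee_rot: [0.761, 0.648, -0.0, 0.0]
ft_force: [-0.2, 0.3, 0.1]
opening: 0.213
```

Emit:
{"api": "move_arm", "payload": {
  "rotation": [
    [0,0,0],
    [0,0,0]
  ],
  "delta_pos": [
    [0,0.05,0],
    [0,0,0]
  ],
  "fingers": [2,2]
}}

```text
clock: 25.15
eef_pos: [0.6048, 0.0268, 0.0826]
ee_rot: [0.761, 0.648, 0.0, 0.0]
ft_force: [-0.5, -0.1, -0.5]
opening: 0.211
```

Emit:
{"api": "move_arm", "payload": {
  "rotation": [
    [0,0,0],
    [0,0,0]
  ],
  "delta_pos": [
    [0,0.05,0],
    [0,0,0]
  ],
  "fingers": [2,2]
}}

```text
clock: 25.35
eef_pos: [0.6053, 0.0267, 0.0826]
ee_rot: [0.761, 0.648, -0.0, 0.0]
ft_force: [0.1, 0.1, 0.3]
opening: 0.209
```

Emit:
{"api": "move_arm", "payload": {
  "rotation": [
    [0,0,0],
    [0,0,0]
  ],
  "delta_pos": [
    [0,0.05,0],
    [0,0,0]
  ],
  "fingers": [2,2]
}}

```text
clock: 25.55
eef_pos: [0.6055, 0.0267, 0.0826]
ee_rot: [0.761, 0.648, -0.0, -0.0]
ft_force: [-2.0, 1.8, 1.5]
opening: 0.211
```

Emit:
{"api": "move_arm", "payload": {
  "rotation": [
    [0,0,0],
    [0,0,0],
    [0,0,0]
  ],
  "delta_pos": [
    [0,0.05,0],
    [0,0.02,0],
    [0,0,0]
  ],
  "fingers": [2,2,2]
}}

```text
clock: 25.85
eef_pos: [0.6058, 0.0267, 0.0826]
ee_rot: [0.761, 0.648, -0.001, -0.0]
ft_force: [-6.0, 1.8, 2.1]
opening: 0.214
```

Emit:
{"api": "move_arm", "payload": {
  "rotation": [
    [0,0,0],
    [0,0,0],
    [0,0,0],
    [0,0,0],
    [0,0,0],
    [0,0,0],
    [0,0,0],
    [0,0,0],
    [0,0,0],
    [0,0,0]
  ],
  "delta_pos": [
    [0,-0.1,0],
    [0,-0.15,0],
    [0,-0.15,0],
    [0,-0.1,0],
    [0,-0.05,0],
    [0,0,0],
    [0,0.1,0],
    [0,0,0],
    [0,0,0],
    [0,0,0]
  ],
  "fingers": [2,2,2,2,2,2,3,4,5,5]
}}

```text
clock: 26.85
eef_pos: [0.602, 0.0272, 0.0826]
ee_rot: [0.761, 0.648, -0.0, -0.0]
ft_force: [0.4, 0.0, -0.4]
opening: 0.487
```

Emit:
{"api": "move_arm", "payload": {
  "rotation": [
    [0,0,0],
    [0,0,0],
    [0,0,0],
    [0,0,0],
    [0,0,0],
    [0,0,0],
    [0,0,0],
    [0,0,0],
    [0,0,0]
  ],
  "delta_pos": [
    [0,0,0],
    [0,0,-1],
    [0,0,-2],
    [0,0,-3],
    [0,0,-3],
    [0,0,-3],
    [0,0,-1],
    [0,0,0],
    [0,0,0]
  ],
  "fingers": [5,5,5,5,5,5,5,5,5]
}}

```text
clock: 27.75
eef_pos: [0.6015, 0.0273, 0.2116]
ee_rot: [0.761, 0.648, -0.001, -0.0]
ft_force: [-0.0, -1.0, -0.4]
opening: 0.525
```

```bash
python3 - <<'E'
from h import *
s=manip.observe();print(s["eef_pos"],s["ft_force"],s["opening"],s["clock"])
im=manip.get_image("scene");cv2.imwrite("pics/s7f.png",im);cv2.imwrite("pics/s7.png",cv2.resize(im[155:265,210:350],None,fx=5.5,fy=5.5,interpolation=cv2.INTER_CUBIC))
E
```

```text
[0.6015 0.0273 0.2116] [-0.034  -0.9837 -0.3777] 0.5254385408977432 27.75
```

View pics/s7.png

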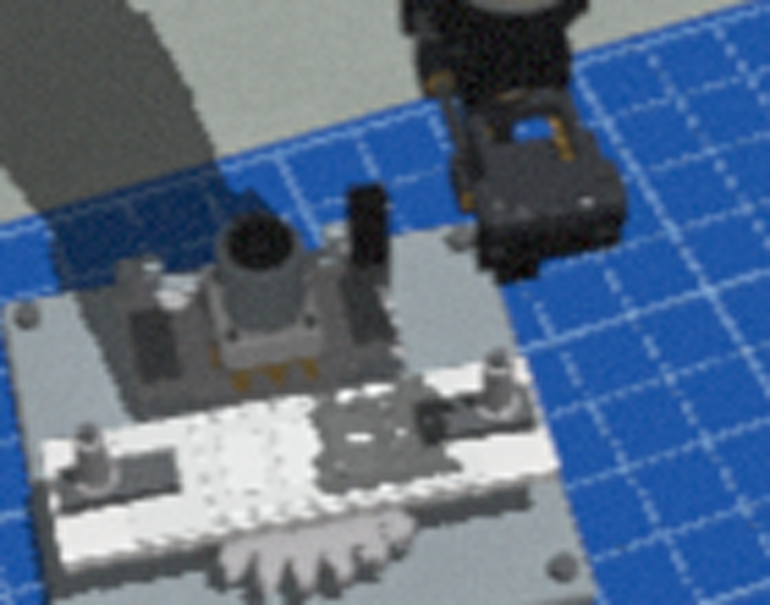

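View pics/s7f.png

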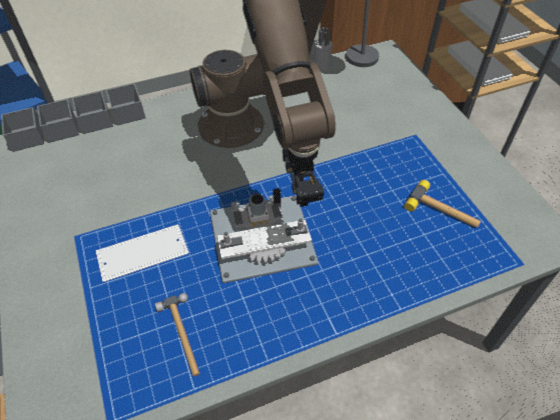

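The gripper is clear above nut_left. The motor is at (260,243) and the bar is central, as they were after setting the slide. The mallet, hammer and spare blank have not moved.

```bash
python3 -c "
from bench import manip
print(manip.hand_in())"
```

```text
the job is handed in; nothing more can be done
None
```

The gear now has about 5.2 mm of total free play at nut_left, measured by rocking it anticlockwise and then clockwise. It had about 11.5 mm before. I handed the job in at about 28 s; no verdict was reported.

- **Rocking:** I held nut_left loosely between the fingers, with about 2 mm of slop taken off each reading. The push peaked at about 5.5 N anticlockwise and 7 N clockwise, well under the 15 N that could push the slide back.
- **Slide:** I pushed it by its handle about 4.5 mm towards the gear. It slid smoothly at about 12 N, and the expected play was 5.2 mm, which the second rocking matched.
- **At the end:** I brought the turntable back near its middle, opened the fingers and lifted clear. The last picture showed the motor where I had set it and the mallet, hammer and spare blank unmoved.
- **Not directly measured:** I could not read the centre distance between gear and motor, the turntable angle or the tooth force. I inferred them from the tool's position and the wrist force. No check failed or disagreed.

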